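# Free the tube rack from the labelling stand

## Task

The tubes in the teal rack are labelled: turn the red latch of the labelling stand counter-clockwise (seen from above) to its stop, so that it lies along the slide and frees the jaw, slide the jaw fully open, then lift the rack out and set it down flat inside the white tray. Keep the rack upright and do not drop it, leave the jaw open, and leave the tip box, the cup and the marker where they are.

Things in the scene. Friction and masses are not known exactly. Their poses are not given: they have to be found in the camera images.
- stand: Grey vise-like labelling stand fixed to the bench, on the robot's left or right: bed 76 (x) x 270 (y) x 12 mm. Origin: centre of its underside; y is the slide direction. From -y to +y: fixed jaw 50 mm wide, top at 48 mm, y -135 to -117; rack lengthwise, centred at y -59.5, its long sides free for fingers down to the bed; sliding jaw; red latch at y +88.
- jaw (a joint): Sliding aluminium jaw: 0 = closed, 0.040 m = fully open (towards the stand's +y, away from the rack; 3 N of friction, stays where left). Its lip reaches 12 mm over the rack's end, so the rack cannot be lifted until it opens. Two low prongs behind it (30 mm apart, tops 26 mm above the bench) are blocked by the latch while that is locked: the jaw then moves only some mm.
- jaw_grip (a point): Grip point in the jaw's upright black fin, 88 mm above the bench. Fin: 36 mm wide (stand x), 12 mm thick (stand y), from 68 to 102 mm above the bench. Below it the aluminium jaw is also 36 mm wide down to 31 mm; its lip (top at 68 mm) reaches from 25 mm on the rack side of this point to 11 mm behind it.
- latch (a joint): Red turn latch on an upright axis, rad: 0 = locked, its bar across the slide (1.4 rad clockwise, seen from above, from the stand's y axis); grows counter-clockwise to 1.4 = free, at its stop, bar along the stand's y. The jaw's prongs pass above about 1.1. Light friction, stays where left.
- latch_grip (a point): Grip point of the latch, on its turning axis, 55 mm above the bench. Its red bar grip is 12 mm thick, 44 mm long, from 27 to 65 mm above the bench (under it a blade 52 mm long); pinch it across its thickness. The point's y axis always runs along the bar, its x across the 12 mm.
- rack: Teal tube rack, a loose drilled block 56 (x) x 112 (y) x 48 mm (z), 0.15 to 0.31 kg, with three translucent tube caps standing 6 mm above its top. Origin: centre of its underside; z up. Starts on the bed of the stand, underside 12 mm above the bench, its y axis along the stand's y. Pinch it across its 56 mm width.
- tray: Shallow white plastic tray fixed to the bench: outside 160 (x) x 210 (y) x 14 mm high, walls and floor 4 mm thick (inside 152 x 202 mm). Origin: centre of its underside. Empty.
- tip_box: Bystander: blue box of pipette tips, 83 x 123 x 67 mm, loose. Origin: centre of its underside.
- cup: Bystander: empty white cup, 76 mm wide, 75 mm tall, light and loose. Origin: centre of its underside.
- marker: Bystander: black marker pen with a red cap, 130 mm long (along its y), 13 mm thick, lying on the bench. Origin: its middle, at the bench.
There are look-alikes about, which are no part of the job. Several things have the shape of the rack; the one meant has the colours described above.

How it is judged:
By the outcome, as a careful person would: the job done as asked, in the order asked, and still so for the second after the job is handed in, with the robot touching nothing.
It also fails if it takes over 61 s, if anything falls off the work surface, if the arm or the gripper's body presses on something with over 40 N, if the wrist force passes 120 N, or if a joint passes its speed limit or range.

## Robot

A 6-joint arm with a two-finger parallel gripper is mounted at the origin on the work surface. World frame = base frame: x ahead of the robot, y to its left, z up, the work surface at z = 0. Lengths are in m, angles in rad, forces in N, time in s.
With the tool pointing down it reaches from about 0.25 to 0.775 m from the base axis. Payload 4 kg.
Tool frame: the origin (TCP) lies midway between the tips of the shut fingers; the grasp point (between the pads) lies 19 mm behind it (grip_point_offset is the distance from the TCP to the grasp point, in m); z points along the fingers, y is the line along which they close (so a half turn about z gives the same grasp; the last joint's range is limited). The gripper opens to 94 mm and grips with 3 to 60 N. Pads are 16 mm wide; open, the fingers measure 119 mm over their backs; the gripper's body (75 mm by 177 mm) begins 78 mm behind the grasp point.
Start: joints at [-1.226, 0.087, 1.371, -0, 1.684, -0.103], TCP at [0.238, -0.496, 0.206] pointing down, gripper open.
Joint ranges: [-3.1, 3.1], [-0.76, 2.03], [0.27, 2.55], [-1.08, 4.22], [0.17, 2.65], [-2.57, 2.57]. Speed limits (rad/s): [2.79, 2.79, 3.14, 3.14, 3.14, 3.14].

## Interface

Orientations are given as [roll, pitch, yaw] about the fixed x, y, z axes, in that order (R = Rz(yaw) Ry(pitch) Rx(roll)).
In Python, from bench import * gives the robot as it stands.
- The arm moves only by the tool carry_out, never from a script. Its argument "commands" is a list of rows, each a list of 6 numbers: the shift along the tool's x, y, z in m, then the turn, a rotation vector about the tool's x, y, z in rad. In form: [[tx, ty, tz, rx, ry, rz], ...]. A call has exactly 5 rows; each row is the pose to reach, as a shift and turn from the pose commanded when the call began, along the tool's axes at that moment; what a row does not reach only later rows make up. A row lasts 1/10 s, in which the tool goes at most 50 mm and 8.59 degrees, less where a joint would pass 70% of its speed; a pose out of reach is approached as far as the arm can. A call with a gripper value outside its range is refused whole. "jaw" is the opening, from 0 (shut) to 1 (fully open), set as the call begins (left out, the last holds). The fingers move at their own pace and stop on an object; the grip force is fixed at half the most. Time passes only in rows, so rows that repeat a pose let the fingers close, or fill a call up. It gives the time, the measured TCP pose, the force, the opening and the grip force at its end, in the units of the state.
- get_obs(): the state, without advancing time (a new reading comes with each control period).
- snapshot(name): name is "scene" or "top"; returns a dict with "img" (400x640x3 uint8, red, green, blue), "range_z" (400x640 float32, m along the optical axis (not along the pixel's ray), 0 where there is no reading), "fx", "fy", "cx", "cy" (pixels), "distortion" ([k1, k2, p1, p2, k3] as OpenCV has them; the pictures are not rectified), "R" (3x3) and "t" (3): a world point X has camera coordinates R X + t. Camera axes: x right, y down, z forward; pixel columns grow to the right and rows downward; lengths in m; the calibration is good to about 2 mm. A picture is of the moment at which its call begins.
- close_job(): hands the job in; it is judged then, once.
The state is a dict: "time": time; "joint_positions": joint angles; "qvel": joint speeds; "joint_torque": joint torques, N m; "tool_pos": TCP position; "ee_rot": TCP orientation; "wrist_force": force on the tool from outside, world axes, zero at the start; "wrist_torque": the same for the moment, N m; "width": finger opening in m; "finger_force": force on a finger pad.
Only numpy, scipy, OpenCV 4.12 (cv2) and the standard library are available. Lean on these libraries where they do the work, as an engineer would, in place of code of your own. Each camera call takes 0.05 s, during which the arm holds its last target. There are 200 camera calls.

## Working session

There is one attempt and no reset: what is moved stays moved. The work goes in short steps, Python scripts to look and compute and a tool call to move; the robot and the scene stay as the last step left them, time stands still between calls to the robot, and variables do not carry over. Pictures are saved under pics/ and viewed, at most 10 in all, crops included, and the job is handed in when it is done.

Besides the shell and the picture viewer there is one more tool, called after "Request:" by a JSON object that holds its "method" and its "body". carry_out: Moves the arm, as the interface text tells. Its arguments: {"type":"object","properties":{"commands":{"type":"array","items":{"type":"array","items":{"type":"number"}}},"jaw":{"type":"number"}},"required":["commands"]}

```bash
mkdir -p pics; python3 - <<'E'
from bench import *
import cv2,pickle
o=get_obs();print(o)
for n in("scene","top"):
    s=snapshot(n);pickle.dump(s,open(n+".pkl","wb"));cv2.imwrite(f"pics/{n}0.png",s["img"][:,:,::-1])
    print({k:v for k,v in s.items() if k not in("img","range_z")})
E
```

```text
{'time': 0.0, 'joint_positions': array([-1.22611186e+00,  8.79245716e-02,  1.37224030e+00,  1.04243572e-05,
        1.68360271e+00, -1.03061849e-01]), 'qvel': array([-0.00121338,  0.00011262, -0.00178881, -0.00187759,  0.00055538,
        0.00120678]), 'joint_torque': array([-6.09032140e-04, -3.40177524e+01, -3.02426398e+01,  7.18090148e-02,
        3.32228048e-02, -1.90115384e-04]), 'tool_pos': array([ 0.23794567, -0.49525515,  0.2043279 ]), 'ee_rot': array([-3.13943034e+00, -2.34060508e-04,  4.47747230e-01]), 'wrist_force': array([-0.44227401,  0.1254213 , -0.0424093 ]), 'wrist_torque': array([ 0.06494704,  0.01941638, -0.05805804]), 'finger_force': 0.0, 'width': 0.09406680947814926}
{'fx': 502.0113160200308, 'fy': 502.0113160200308, 'cx': 309.440756011856, 'cy': 203.0926379474224, 'distortion': array([-0.1462212,  0.       ,  0.       ,  0.       ,  0.       ]), 'R': array([[-0.52213797,  0.85257698,  0.02200997],
       [ 0.4741715 ,  0.31165113, -0.82342879],
       [-0.70889586, -0.41950694, -0.56699259]]), 't': array([ 0.27438938, -0.2099615 ,  1.69276863])}
{'fx': 394.50544620895283, 'fy': 394.50544620895283, 'cx': 315.66700944543254, 'cy': 202.31901891098346, 'distortion': array([-0.04183483,  0.        ,  0.        ,  0.        ,  0.        ]), 'R': array([[ 0.02305125, -0.99973269,  0.00178523],
       [-0.98240743, -0.02298272, -0.1853306 ],
       [ 0.18532208,  0.00251828, -0.98267461]]), 't': array([0.02071333, 0.58225187, 1.03810236])}
```

View pics/scene0.png

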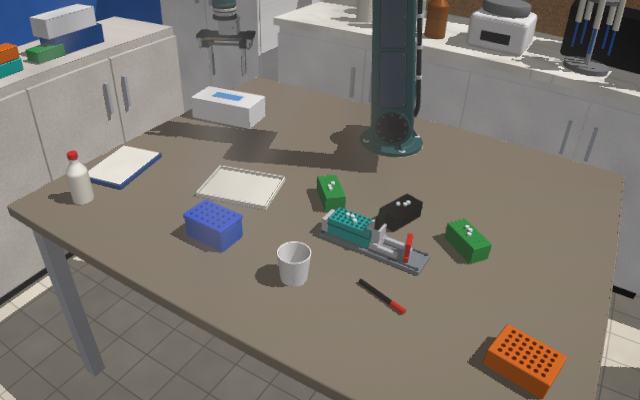

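View pics/top0.png

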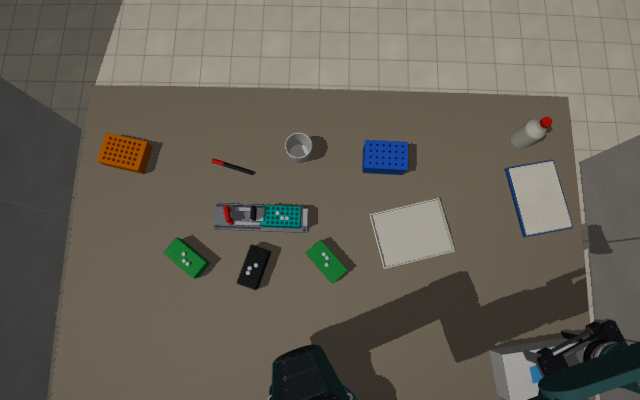

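Rack candidates (top view): teal block in the stand (283,217), green (186,257) and (326,261), black (254,267), orange (125,153); I choose the teal one. Tray: white at (412,233); the blue-edged one (538,198) is a look-alike. I'll check with an enlarged crop from both views.

```bash
cat > h.py <<'E'
import numpy as np,cv2,pickle
def ray(s,uv):
    K=np.array([[s["fx"],0,s["cx"]],[0,s["fy"],s["cy"]],[0,0,1]])
    return cv2.undistortPoints(np.array([[uv]],float),K,s["distortion"])[0,0]
def atz(s,uv,z):
    x,y=ray(s,uv);d=s["R"].T@[x,y,1];c=-s["R"].T@s["t"];return c+d*(z-c[2])/d[2]
def dep(s,uv):
    x,y=ray(s,uv);Z=s["range_z"][int(round(uv[1])),int(round(uv[0]))];return s["R"].T@(Z*np.array([x,y,1])-s["t"])
def tri(s1,a,s2,b):
    A=[];B=[]
    for s,u in((s1,a),(s2,b)):
        x,y=ray(s,u);R,t=s["R"],s["t"]
        A+=[R[0]-x*R[2],R[1]-y*R[2]];B+=[x*t[2]-t[0],y*t[2]-t[1]]
    return np.linalg.lstsq(np.array(A),np.array(B),rcond=None)[0]
def cloud(s):
    K=np.array([[s["fx"],0,s["cx"]],[0,s["fy"],s["cy"]],[0,0,1]])
    v,u=np.mgrid[:400,:640];p=cv2.undistortPoints(np.stack([u.ravel(),v.ravel()],1).astype(float)[:,None],K,s["distortion"])[:,0]
    Z=s["range_z"].ravel();P=(np.c_[p*Z[:,None],Z]-s["t"])@s["R"];P[Z==0]=np.nan
    return P.reshape(400,640,3)
E
python3 - <<'E'
import pickle,cv2,numpy as np
t=pickle.load(open("top.pkl","rb"))["img"];s=pickle.load(open("scene.pkl","rb"))["img"]
a=cv2.resize(t[195:240,205:320],None,fx=6.9,fy=6.9,interpolation=2)[:300,:793]
b=cv2.resize(s[200:275,315:435],None,fx=4,fy=4,interpolation=2)
im=np.zeros((600,800,3),np.uint8);im[:a.shape[0],:a.shape[1]]=a;im[300:600,:480]=b
cv2.imwrite("pics/crop.png",im[:,:,::-1])
E
```

```text
(no output)
```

View pics/crop.png

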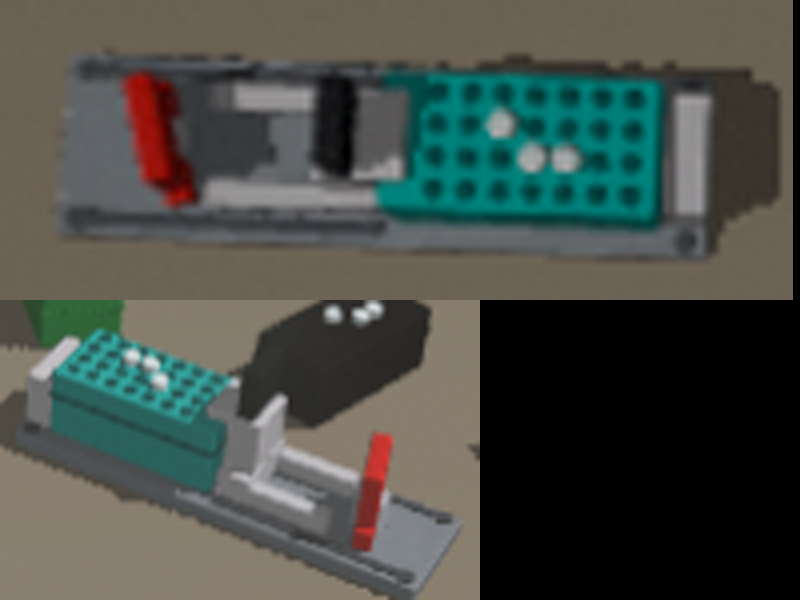

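The crop confirms the teal rack with three caps at (283,217), held by the aluminium jaw lip. The black fin is at about (253,213), the locked red latch at about (228,214), and the fixed jaw at the right at (305,216).

```bash
python3 - <<'E'
from h import *
np.set_printoptions(precision=4,suppress=True)
S={n:pickle.load(open(n+".pkl","rb")) for n in("top","scene")}
def rect(P,l):
    (c,wh,a)=cv2.minAreaRect((P[:,:2]*1000).astype(np.float32));print(l,len(P),"c",np.array(c),"wh",np.array(wh),"ang",round(a,2),"z med/95/max",np.percentile(P[:,2],[50,95,100]))
for n,s in S.items():
    P=cloud(s);h=cv2.cvtColor(s["img"],cv2.COLOR_RGB2HSV).astype(int);H,Sa,V=h[...,0],h[...,1],h[...,2]
    stand=(P[...,0]>.3)
    w=np.zeros((400,640),bool)
    if n=="top": w[190:245,205:320]=1
    else: w[195:275,315:435]=1
    teal=w&(H>80)&(H<98)&(Sa>100);red=w&((H<8)|(H>172))&(Sa>130)
    Q=P[teal];rect(Q[np.abs(Q[:,2]-.06)<.004],n+" racktop")
    Q=P[red];Q=Q[np.isfinite(Q[:,2])];rect(Q,n+" red");rect(Q[Q[:,2]>.058],n+" redtop")
    Q=P[w];Q=Q[(Q[:,2]>.006)&(Q[:,2]<.12)];rect(Q,n+" stand")
    rect(Q[Q[:,2]>.085],n+" fin")
    w[:]=0
    if n=="top": w[190:275,362:462]=1
    else: w[160:212,190:292]=1
    Q=P[w&(Sa<60)&(V>130)];Q=Q[Q[:,2]<.03];rect(Q,n+" tray")
# triangulate hand-read points
c=lambda x,y:(205+(x+.5)/6.9-.5,195+(y+.5)/6.9-.5)
d=lambda x,y:(315+(x+.5)/4-.5,200+(y-300+.5)/4-.5)
t,s=S["top"],S["scene"]
for l,a,b in [("cap",c(500,118),d(161,376)),("cap",c(566,152),d(132,352)),("fixedjaw +x top corner",c(676,92),d(50,375)),
 ("latch top end+x",c(136,78),d(382,437)),
 ("bed corner +x+y",c(75,58),d(462,520)[:0] or d(405,597)),("bed -x+y",c(62,238),d(460,520)),]:
    print(l,tri(t,a,s,b))
for l,a in [("++",c(75,58)),("-+",c(62,238)),("--",c(708,255))]:print(l,atz(t,a,.012))
E
```

```text
top racktop 686 c [541.8046 131.964 ] wh [111.5094  56.1226] ang 89.29 z med/95/max [0.0597 0.0628 0.0639]
top red 119 c [533.4711 254.2165] wh [108.8397  44.5567] ang 66.45 z med/95/max [0.0612 0.0676 0.0847]
top redtop 70 c [532.0612 247.5095] wh [97.4566 36.7724] ang 69.43 z med/95/max [0.064  0.0679 0.0847]
top stand 2500 c [538.5175 183.3423] wh [331.49   120.7805] ang 85.73 z med/95/max [0.0383 0.0681 0.1046]
top fin 74 c [542.2474 201.2289] wh [34.3482 11.9163] ang 0.7 z med/95/max [0.1008 0.1036 0.1046]
top tray 3973 c [ 509.402  -242.4049] wh [160.2299 215.4187] ang 14.86 z med/95/max [0.0038 0.0124 0.0192]
scene racktop 488 c [542.2181 132.8275] wh [ 60.5776 111.6868] ang 0.06 z med/95/max [0.0586 0.0609 0.0638]
scene red 138 c [510.519  271.3444] wh [124.5586  10.8349] ang 14.71 z med/95/max [0.0545 0.0668 0.0682]
scene redtop 63 c [544.1866 280.0243] wh [44.3918 10.6322] ang 14.93 z med/95/max [0.0645 0.0671 0.0682]
scene stand 4540 c [499.4129 161.1391] wh [265.7114 307.7826] ang 20.08 z med/95/max [0.0335 0.066  0.1035]
scene fin 96 c [544.2546 202.8837] wh [13.077  42.0961] ang 88.96 z med/95/max [0.0983 0.1023 0.1035]
scene tray 4671 c [ 496.2234 -266.9935] wh [287.7267 317.6902] ang 33.22 z med/95/max [0.0009 0.0105 0.0168]
cap [0.5499 0.1398 0.0693]
cap [0.5371 0.1133 0.069 ]
fixedjaw +x top corner [0.5647 0.0717 0.052 ]
latch top end+x [0.5586 0.2816 0.0886]
bed corner +x+y [0.5827 0.3233 0.0058]
bed -x+y [0.5054 0.325  0.0087]
++ [0.5809 0.3233 0.012 ]
-+ [0.5053 0.3234 0.012 ]
-- [0.5047 0.0565 0.012 ]
```

Measured values agree with the text:

| Item | Position and size | Orientation |
|---|---|---|
| Rack | (0.542, 0.1315), top at 0.060, 56x112 mm | yaw ≈ 0 |
| Latch | (0.544, 0.280), top at 0.065 | bar at about 12–15° |
| Fin | (0.543, 0.202), top at 0.102 | – |
| Tray | (0.509, -0.242) | yaw 14.9° |

I'll head for the latch now.

Request:
{"method": "carry_out", "body": {"commands": [[0.03,-0.028,0,0,0,0],[0.06,-0.056,0,0,0,0],[0.09,-0.084,0,0,0,0],[0.12,-0.112,0,0,0,0],[0.15,-0.14,0,0,0,0]], "jaw": 0.7}}

```text
time: 0.6
tool_pos: [0.3128, -0.3029, 0.2049]
ee_rot: [-3.141, 0.0, 0.447]
wrist_force: [0.5, 0.2, -0.4]
width: 0.0658
finger_force: 0.0
```

Request:
{"method": "carry_out", "body": {"commands": [[0.03,-0.028,0,0,0,0],[0.06,-0.056,0,0,0,0],[0.09,-0.084,0,0,0,0],[0.12,-0.112,0,0,0,0],[0.15,-0.14,0,0,0,0]]}}

```text
time: 1.1
tool_pos: [0.3874, -0.1118, 0.2051]
ee_rot: [-3.142, 0.0, 0.448]
wrist_force: [0.7, -0.7, 1.1]
width: 0.0661
finger_force: 0.0
```

Request:
{"method": "carry_out", "body": {"commands": [[0.03,-0.028,0,0,0,0.05],[0.06,-0.056,0,0,0,0.1],[0.09,-0.084,0,0,0,0.15],[0.12,-0.112,0,0,0,0.2],[0.15,-0.14,0,0,0,0.22]]}}

```text
time: 1.6
tool_pos: [0.4619, 0.0794, 0.2051]
ee_rot: [3.141, 0.001, 0.227]
wrist_force: [0.7, -1.3, -1.0]
width: 0.0658
finger_force: 0.0
```

```bash
cat > go.py <<'E'
import sys,numpy as np
from bench import *
from scipy.spatial.transform import Rotation as Ro
o=get_obs();R=Ro.from_euler("xyz",o["ee_rot"])
x,y,z,w=map(float,sys.argv[1:])
t=R.inv().apply(np.array([x,y,z])-o["tool_pos"]);r=(R.inv()*Ro.from_euler("xyz",[np.pi,0,w])).as_rotvec()
np.set_printoptions(precision=4,suppress=True)
print("t",o["time"],o["tool_pos"],o["ee_rot"],"w",o["width"],"F",o["wrist_force"],"\nmove",t,r)
E
python3 go.py .544 .280 .12 .22
```

```text
t 1.6 [0.4619 0.0794 0.2051] [3.1414 0.0005 0.2268] w 0.06575828480249844 F [ 0.6911 -1.3321 -0.964 ] 
move [ 0.1251 -0.1771  0.0849] [0.0002 0.0005 0.0068]
```

Request:
{"method": "carry_out", "body": {"commands": [[0.025,-0.035,0.01,0,0,0],[0.05,-0.071,0.02,0,0,0],[0.075,-0.107,0.03,0,0,0],[0.1,-0.142,0.045,0,0,0],[0.125,-0.177,0.06,0,0,0]]}}

```text
time: 2.1
tool_pos: [0.5439, 0.28, 0.1444]
ee_rot: [3.141, 0.0, 0.228]
wrist_force: [-0.0, -0.8, 0.3]
width: 0.0659
finger_force: 0.0
```

```bash
python3 go.py .544 .280 .037 .22; python3 - <<'E'
from bench import *
import cv2,numpy as np
t=snapshot("top")["img"];s=snapshot("scene")["img"]
a=cv2.resize(t[180:245,195:325],None,fx=4.5,fy=4.5,interpolation=2);b=cv2.resize(s[180:280,315:455],None,fx=3,fy=3,interpolation=2)
im=np.zeros((600,800,3),np.uint8);im[:a.shape[0],:a.shape[1]]=a;im[300:600,:420]=b
cv2.imwrite("pics/c2.png",im[:,:,::-1])
E
```

```text
t 2.1 [0.5439 0.28   0.1444] [3.1412 0.0004 0.2281] w 0.06590175727730743 F [-0.0163 -0.7927  0.3066] 
move [0.0001 0.     0.1074] [0.0004 0.0004 0.0081]
```

View pics/c2.png

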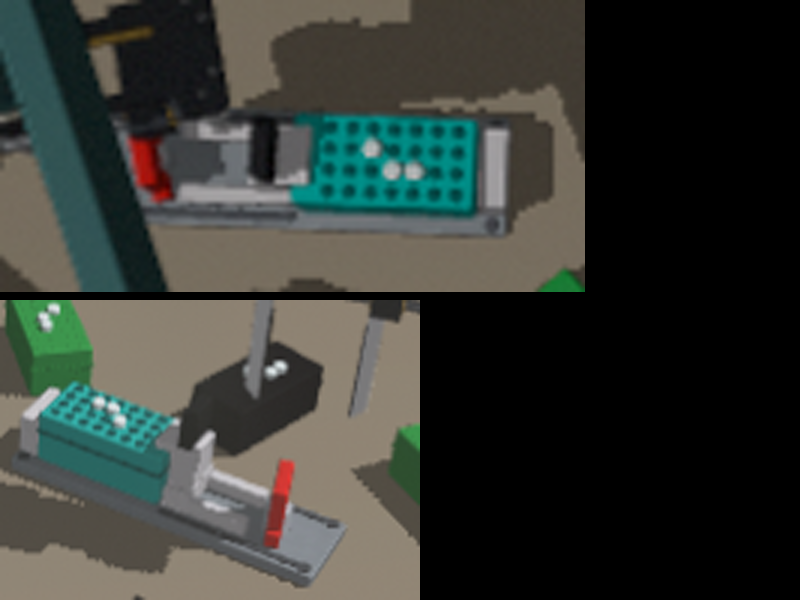

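```bash
python3 - <<'E'
from h import *
S={n:pickle.load(open(n+".pkl","rb")) for n in("top","scene")}
def pr(s,X):
    K=np.array([[s["fx"],0,s["cx"]],[0,s["fy"],s["cy"]],[0,0,1]])
    return cv2.projectPoints(np.array([X]),cv2.Rodrigues(s["R"])[0],s["t"],K,s["distortion"])[0][0,0]
s=S["scene"]
yd=np.array([np.sin(.228),-np.cos(.228),0])
for l,X in [("tcp",[.544,.28,.144]),("tipA",[.544,.28,.144]+yd*.033),("tipB",[.544,.28,.144]-yd*.033),("latchtop",[.544,.28,.065])]:
    p=pr(s,X);print(l,(p-[315,180])*3+[0,300])
w=np.zeros((400,640),bool);w[205:238,222:238]=1
s=S["top"];h=cv2.cvtColor(s["img"],cv2.COLOR_RGB2HSV).astype(int);m=w&((h[...,0]<8)|(h[...,0]>172))&(h[...,1]>130);v,u=np.nonzero(m)
m2=m.copy()
c=cv2.minAreaRect(np.c_[u,v].astype(np.float32))
print("top red mean at z .05",atz(s,(u.mean(),v.mean()),.05),c)
for n,a in(("A",(224.6,206.6)),("B",(230,222))): print(n,atz(s,a,.065))
E
```

```text
tcp [296.943743   391.79826304]
tipA [253.14273076 382.96778284]
tipB [341.14407278 400.72066162]
latchtop [282.46386162 475.34373558]
top red mean at z .05 [0.5428866  0.27771757 0.05      ] ((227.55609130859375, 214.59510803222656), (19.83542251586914, 7.123990058898926), 77.90524291992188)
A [0.56183801 0.28350578 0.065     ]
B [0.51968325 0.26597898 0.065     ]
```

The fingers straddle the latch bar, and projected positions agree with the picture. I'll descend and pinch.

Request:
{"method": "carry_out", "body": {"commands": [[0,0.001,0.03,0,0,0],[0,0.001,0.055,0,0,0],[0,0.001,0.08,0,0,0],[0,0.001,0.106,0,0,0],[0,0.001,0.106,0,0,0]]}}

```text
time: 2.7
tool_pos: [0.5405, 0.2752, 0.0348]
ee_rot: [3.14, 0.01, 0.227]
wrist_force: [0.4, -0.5, -0.6]
width: 0.0655
finger_force: 0.0
```

Request:
{"method": "carry_out", "body": {"commands": [[0,0,0,0,0,0],[0,0,0,0,0,0],[0,0,0,0,0,0],[0,0,0,0,0,0],[0,0,0,0,0,0]], "jaw": 0}}

```text
time: 3.2
tool_pos: [0.5444, 0.2775, 0.0404]
ee_rot: [-3.141, -0.002, 0.228]
wrist_force: [0.7, 0.7, -0.3]
width: 0.0292
finger_force: 0.0
```

Request:
{"method": "carry_out", "body": {"commands": [[0,0,0,0,0,0],[0,0,0,0,0,0],[0,0,0,0,0,0],[0,0,0,0,0,0],[0,0,0,0,0,0]]}}

```text
time: 3.7
tool_pos: [0.5437, 0.2789, 0.0397]
ee_rot: [-3.139, -0.0, 0.229]
wrist_force: [-2.2, 5.5, 0.1]
width: 0.0118
finger_force: 29.9
```

Gripped (11.8 mm, 30 N). I'll turn it counter-clockwise.

Request:
{"method": "carry_out", "body": {"commands": [[0,0,0,0,0,-0.1],[0,0,0,0,0,-0.2],[0,0,0,0,0,-0.3],[0,0,0,0,0,-0.4],[0,0,0,0,0,-0.5]]}}

```text
time: 4.2
tool_pos: [0.5438, 0.2797, 0.0397]
ee_rot: [-3.138, -0.003, 0.73]
wrist_force: [0.9, 7.9, -1.4]
width: 0.0131
finger_force: 34.4
```

Request:
{"method": "carry_out", "body": {"commands": [[0,0,0,0,0,-0.1],[0,0,0,0,0,-0.2],[0,0,0,0,0,-0.3],[0,0,0,0,0,-0.4],[0,0,0,0,0,-0.5]]}}

```text
time: 4.7
tool_pos: [0.5434, 0.2796, 0.0389]
ee_rot: [-3.139, -0.003, 1.232]
wrist_force: [-0.5, 7.8, -2.5]
width: 0.0121
finger_force: 30.0
```

```bash
python3 go.py .544 .2785 .04 1.571;python3 -c "
from bench import *
print(get_obs()['wrist_torque'])"
```

```text
t 4.7 [0.5434 0.2796 0.0389] [-3.1394 -0.0034  1.2322] w 0.012093538727159727 F [-0.4591  7.8015 -2.4847] 
move [-0.0008  0.0009 -0.0011] [-0.0016 -0.0038 -0.3388]
[ 1.34054096  0.06732478 -0.15105395]
```

Request:
{"method": "carry_out", "body": {"commands": [[0.001,0,0,0,0,-0.08],[0.0015,0,0,0,0,-0.16],[0.0015,0,0,0,0,-0.24],[0.0015,0,0,0,0,-0.31],[0.0015,0,0,0,0,-0.34]]}}

```text
time: 5.2
tool_pos: [0.5432, 0.2798, 0.0389]
ee_rot: [-3.139, -0.001, 1.57]
wrist_force: [-2.2, 4.2, -1.0]
width: 0.0117
finger_force: 30.1
```

```bash
python3 go.py .544 .2785 .04 1.571;python3 -c "
from bench import *
print(get_obs()['wrist_torque'])"
```

```text
t 5.2 [0.5432 0.2798 0.0389] [-3.139  -0.0014  1.5698] w 0.011674044795102295 F [-2.2393  4.1872 -0.9616] 
move [-0.0013  0.0008 -0.0011] [-0.0026 -0.0014 -0.0012]
[ 0.80413195  0.3932666  -0.30482923]
```

Request:
{"method": "carry_out", "body": {"commands": [[0.001,0,0,0,0,-0.02],[0.001,0,0,0,0,-0.04],[0.001,0,0,0,0,-0.06],[0.001,0,0,0,0,-0.06],[0.001,0,0,0,0,-0.06]]}}

```text
time: 5.7
tool_pos: [0.5433, 0.2798, 0.039]
ee_rot: [-3.139, -0.0, 1.627]
wrist_force: [-5.8, 3.2, 0.3]
width: 0.0119
finger_force: 31.6
```

```bash
python3 go.py .544 .2785 .04 1.571;python3 -c "
from bench import *
print(get_obs()['wrist_torque'])"
```

```text
t 5.7 [0.5433 0.2798 0.039 ] [-3.1387 -0.0002  1.6271] w 0.011926248885212242 F [-5.7945  3.2328  0.2694] 
move [-0.0013  0.0007 -0.0011] [-0.0029 -0.0001  0.0561]
[ 0.57002579  0.76258072 -0.6973522 ]
```

Resisting torque climbed to 0.7 N·m, so the latch is at its stop. I'll release, rise and look.

Request:
{"method": "carry_out", "body": {"commands": [[0,0,0,0,0,0],[0,0,0,0,0,0],[0,0,0,0,0,0],[0,0,0,0,0,0],[0,0,0,0,0,0]], "jaw": 0.75}}

```text
time: 6.2
tool_pos: [0.5448, 0.2794, 0.0396]
ee_rot: [3.141, 0.0, 1.628]
wrist_force: [0.4, -1.2, -0.1]
width: 0.0485
finger_force: 0.0
```

Request:
{"method": "carry_out", "body": {"commands": [[0,0,-0.02,0,0,0],[0,0,-0.04,0,0,0.01],[0,0,-0.06,0,0,0.03],[0,0,-0.08,0,0,0.05],[0,0,-0.1,0,0,0.05]]}}

```text
time: 6.7
tool_pos: [0.5446, 0.2795, 0.1403]
ee_rot: [3.141, 0.0, 1.577]
wrist_force: [-0.0, 0.7, -0.8]
width: 0.0704
finger_force: 0.0
```

```bash
python3 go.py .543 .2015 .13 1.571; python3 - <<'E'
from bench import *
import cv2,numpy as np
from h import cloud
s=snapshot("scene");t=snapshot("top")
b=cv2.resize(s["img"][180:280,315:455],None,fx=4,fy=4,interpolation=2)
cv2.imwrite("pics/c3.png",b[:,:,::-1])
for s in (s,t):
    P=cloud(s);h=cv2.cvtColor(s["img"],cv2.COLOR_RGB2HSV).astype(int);m=((h[...,0]<8)|(h[...,0]>172))&(h[...,1]>130)
    Q=P[m];k=(np.abs(Q[:,0]-.543)<.05)&(np.abs(Q[:,1]-.28)<.05)&(Q[:,2]>.058)&(Q[:,2]<.075);Q=Q[k]
    if len(Q)>4:print(len(Q),cv2.minAreaRect((Q[:,:2]*1000).astype(np.float32)))
E
```

```text
t 6.7 [0.5446 0.2795 0.1403] [3.1411 0.0003 1.5775] w 0.07036023163097938 F [-0.0114  0.6641 -0.8185] 
move [-0.078  -0.0021  0.0104] [0.0005 0.0003 0.0065]
92 ((544.4571533203125, 280.88897705078125), (40.88125991821289, 15.953481674194336), 89.62269592285156)
51 ((544.4860229492188, 274.4421081542969), (12.183440208435059, 31.050832748413086), 0.16329574584960938)
```

View pics/c3.png

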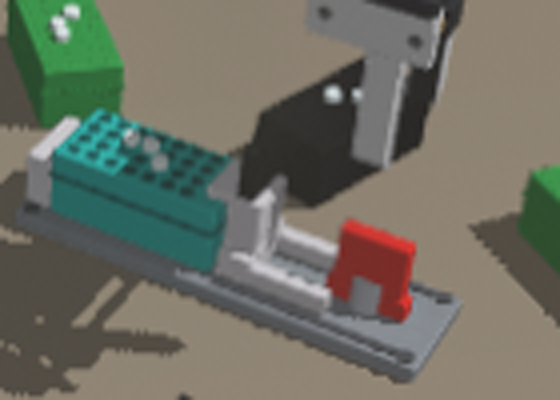

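The picture shows the latch bar lying along the slide (375,265 in the crop), measured at 89.6–90° to x. Next is the fin.

Request:
{"method": "carry_out", "body": {"commands": [[-0.026,-0.001,0,0,0,0],[-0.052,-0.001,0,0,0,0],[-0.078,-0.002,0.0,0,0,0.006],[-0.078,-0.002,0.03,0,0,0.006],[-0.078,-0.002,0.066,0,0,0.006]]}}

```text
time: 7.3
tool_pos: [0.5444, 0.201, 0.0739]
ee_rot: [3.137, -0.001, 1.57]
wrist_force: [-0.2, 0.8, -0.4]
width: 0.0707
finger_force: 0.0
```

Request:
{"method": "carry_out", "body": {"commands": [[0,0,0,0,0,0],[0,0,0,0,0,0],[0,0,0,0,0,0],[0,0,0,0,0,0],[0,0,0,0,0,0]], "jaw": 0}}

```text
time: 7.8
tool_pos: [0.5421, 0.2023, 0.0755]
ee_rot: [-3.14, -0.001, 1.572]
wrist_force: [-3.0, -0.3, 3.4]
width: 0.0359
finger_force: 30.0
```

Request:
{"method": "carry_out", "body": {"commands": [[0,0,0,0,0,0],[0,0,0,0,0,0],[0,0,0,0,0,0],[0,0,0,0,0,0],[0,0,0,0,0,0]]}}

```text
time: 8.3
tool_pos: [0.5421, 0.2023, 0.0755]
ee_rot: [-3.141, -0.001, 1.572]
wrist_force: [-3.9, 0.8, 5.3]
width: 0.036
finger_force: 30.0
```

Fin gripped at 36 mm. I'll slide +y (tool +x) by 40 mm and a little more.

Request:
{"method": "carry_out", "body": {"commands": [[0.005,0,0,0,0,0],[0.01,0,0,0,0,0],[0.015,0,0,0,0,0],[0.02,0,0,0,0,0],[0.025,0,0,0,0,0]]}}

```text
time: 8.8
tool_pos: [0.5424, 0.2261, 0.0755]
ee_rot: [-3.141, 0.002, 1.572]
wrist_force: [-4.6, -3.4, 5.4]
width: 0.0363
finger_force: 30.0
```

Request:
{"method": "carry_out", "body": {"commands": [[0.005,0,0,0,0,0],[0.01,0,0,0,0,0],[0.015,0,0,0,0,0],[0.017,0,0,0,0,0],[0.018,0,0,0,0,0]]}}

```text
time: 9.3
tool_pos: [0.5426, 0.2416, 0.0755]
ee_rot: [-3.141, 0.007, 1.571]
wrist_force: [-3.9, -11.1, 6.1]
width: 0.0359
finger_force: 30.0
```

Request:
{"method": "carry_out", "body": {"commands": [[0.001,0,0,0,0,0],[0.002,0,0,0,0,0],[0.002,0,0,0,0,0],[0.002,0,0,0,0,0],[0.002,0,0,0,0,0]]}}

```text
time: 9.8
tool_pos: [0.5427, 0.2417, 0.0754]
ee_rot: [-3.141, 0.009, 1.57]
wrist_force: [-4.8, -12.8, 6.9]
width: 0.0356
finger_force: 30.0
```

Request:
{"method": "carry_out", "body": {"commands": [[-0.0025,0,0,0,0,0],[-0.0025,0,0,0,0,0],[-0.0025,0,0,0,0,0],[-0.0025,0,0,0,0,0],[-0.0025,0,0,0,0,0]], "jaw": 0.85}}

```text
time: 10.3
tool_pos: [0.543, 0.2446, 0.0734]
ee_rot: [3.141, -0.0, 1.572]
wrist_force: [0.7, -0.6, 0.4]
width: 0.0722
finger_force: 0.0
```

Request:
{"method": "carry_out", "body": {"commands": [[0,0,-0.02,0,0,0],[0,0,-0.04,0,0,0],[0,0,-0.06,0,0,0],[0,0,-0.08,0,0,0],[0,0,-0.08,0,0,0]]}}

```text
time: 10.8
tool_pos: [0.5448, 0.2451, 0.1571]
ee_rot: [3.135, -0.002, 1.572]
wrist_force: [0.5, -0.3, -0.0]
width: 0.08
finger_force: 0.0
```

Request:
{"method": "carry_out", "body": {"commands": [[-0.03,0,0,0,0,0],[-0.06,0,0,0,0,0],[-0.09,0,0,0,0,0],[-0.11,0,0,0,0,0],[-0.11,0,0,0,0,0]]}}

```text
time: 11.3
tool_pos: [0.5426, 0.132, 0.1521]
ee_rot: [-3.14, 0.001, 1.569]
wrist_force: [-0.4, 1.4, -0.5]
width: 0.0798
finger_force: 0.0
```

```bash
python3 go.py .5425 .1315 .022 1.571; python3 - <<'E'
from bench import *
import cv2,numpy as np
from h import cloud
s=snapshot("scene");t=snapshot("top")
cv2.imwrite("pics/c4.png",cv2.resize(s["img"][180:280,315:455],None,fx=4,fy=4,interpolation=2)[:,:,::-1])
for s in (s,t):
    P=cloud(s);h=cv2.cvtColor(s["img"],cv2.COLOR_RGB2HSV).astype(int);m=(h[...,0]>80)&(h[...,0]<98)&(h[...,1]>100)
    f=lambda Q,l:print(l,len(Q),cv2.minAreaRect((Q[:,:2]*1000).astype(np.float32)) if len(Q)>5 else '')
    Q=P[m];f(Q[(np.abs(Q[:,0]-.543)<.05)&(np.abs(Q[:,1]-.13)<.08)&(np.abs(Q[:,2]-.06)<.004)],"rack")
    Q=P.reshape(-1,3);f(Q[(np.abs(Q[:,0]-.543)<.03)&(np.abs(Q[:,1]-.24)<.02)&(np.abs(Q[:,2]-.1)<.006)],"fin")
E
```

```text
t 11.3 [0.5426 0.132  0.1521] [-3.1398  0.0011  1.5686] w 0.07981524363494574 F [-0.3601  1.4369 -0.4543] 
move [-0.0004  0.0001  0.1301] [-0.0018  0.0011 -0.0024]
rack 556 ((543.2228393554688, 133.2294921875), (111.67478942871094, 62.5204963684082), 89.6656723022461)
fin 56 ((544.5806274414062, 242.50160217285156), (35.40913391113281, 11.73451042175293), 0.9964058995246887)
rack 100 ((540.2449951171875, 84.29293060302734), (53.48365020751953, 16.52286148071289), 2.091264247894287)
fin 34 ((543.6414184570312, 238.13888549804688), (34.593772888183594, 7.110585689544678), 2.0265445709228516)
```

View pics/c4.png

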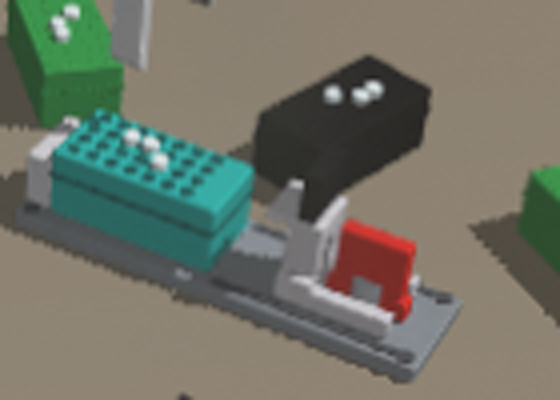

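The jaw has moved 40 mm, the rack's end is clear and the latch is still along y. I'll descend on the rack.

Request:
{"method": "carry_out", "body": {"commands": [[0,0,0.03,0,0,0],[0,0,0.06,0,0,0],[0,0,0.085,0,0,0],[0,0,0.1,0,0,0],[0,0,0.11,0,0,0]], "jaw": 0.9}}

```text
time: 11.9
tool_pos: [0.5422, 0.1351, 0.0417]
ee_rot: [-3.139, 0.0, 1.573]
wrist_force: [-1.2, -0.4, 0.6]
width: 0.0841
finger_force: 0.0
```

Request:
{"method": "carry_out", "body": {"commands": [[0,0,0.004,0,0,0],[0,0,0.008,0,0,0],[0,0,0.012,0,0,0],[0,0,0.015,0,0,0],[0,0,0.015,0,0,0]]}}

```text
time: 12.4
tool_pos: [0.5431, 0.1342, 0.0285]
ee_rot: [3.141, 0.0, 1.572]
wrist_force: [0.2, -0.2, -0.1]
width: 0.0845
finger_force: 0.0
```

Request:
{"method": "carry_out", "body": {"commands": [[0,0,0,0,0,0],[0,0,0,0,0,0],[0,0,0,0,0,0],[0,0,0,0,0,0],[0,0,0,0,0,0]], "jaw": 0}}

```text
time: 12.9
tool_pos: [0.5423, 0.1342, 0.0286]
ee_rot: [-3.14, 0.0, 1.572]
wrist_force: [-2.8, -0.2, 3.0]
width: 0.0559
finger_force: 30.0
```

Request:
{"method": "carry_out", "body": {"commands": [[0,0,0,0,0,0],[0,0,0,0,0,0],[0,0,0,0,0,0],[0,0,0,0,0,0],[0,0,0,0,0,0]]}}

```text
time: 13.4
tool_pos: [0.5424, 0.1342, 0.0286]
ee_rot: [-3.14, 0.0, 1.572]
wrist_force: [-4.4, -0.9, 5.5]
width: 0.0561
finger_force: 30.0
```

Request:
{"method": "carry_out", "body": {"commands": [[0,0,-0.006,0,0,0],[0,0,-0.015,0,0,0],[0,0,-0.03,0,0,0],[0,0,-0.045,0,0,0],[0,0,-0.06,0,0,0]]}}

```text
time: 13.9
tool_pos: [0.5438, 0.1343, 0.0904]
ee_rot: [3.14, -0.0, 1.572]
wrist_force: [0.7, 0.1, -1.8]
width: 0.0558
finger_force: 30.0
```

Request:
{"method": "carry_out", "body": {"commands": [[0,0,-0.02,0,0,0],[0,0,-0.04,0,0,0],[0,0,-0.055,0,0,0],[0,0,-0.065,0,0,0],[0,0,-0.07,0,0,0]]}}

```text
time: 14.4
tool_pos: [0.5436, 0.1343, 0.1601]
ee_rot: [3.139, -0.0, 1.572]
wrist_force: [0.3, 0.2, -2.2]
width: 0.0557
finger_force: 30.0
```

```bash
python3 go.py .509 -.242 .155 1.83; python3 - <<'E'
from bench import *
import cv2
s=snapshot("scene")
cv2.imwrite("pics/c5.png",cv2.resize(s["img"][150:280,295:435],None,fx=4,fy=4,interpolation=2)[:,:,::-1])
E
```

```text
t 14.4 [0.5436 0.1343 0.1601] [ 3.1394 -0.0002  1.5719] w 0.05567448530642422 F [ 0.3294  0.2321 -2.1594] 
move [-0.3763 -0.035   0.0049] [ 0.0022  0.0001 -0.2581]
```

View pics/c5.png

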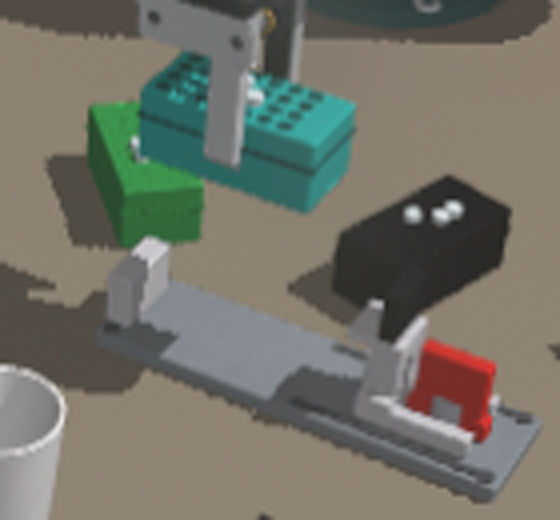

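The rack hangs level in the grip and the stand is empty with its jaw open. I'll carry it to the tray.

Request:
{"method": "carry_out", "body": {"commands": [[-0.015,-0.001,0,0,0,0],[-0.04,-0.004,0,0,0,0],[-0.07,-0.007,0,0,0,0],[-0.1,-0.01,0,0,0,0],[-0.13,-0.012,0,0,0,0]]}}

```text
time: 14.95
tool_pos: [0.5298, 0.0022, 0.157]
ee_rot: [-3.139, 0.001, 1.572]
wrist_force: [-0.6, -0.0, -2.6]
width: 0.0556
finger_force: 30.0
```

Request:
{"method": "carry_out", "body": {"commands": [[-0.03,-0.003,0,0,0,0],[-0.06,-0.006,0,0,0,0],[-0.09,-0.009,0,0,0,0],[-0.12,-0.012,0,0,0,0],[-0.15,-0.014,0,0,0,0]]}}

```text
time: 15.45
tool_pos: [0.5157, -0.1477, 0.157]
ee_rot: [-3.139, -0.0, 1.571]
wrist_force: [0.8, -0.2, -2.0]
width: 0.0561
finger_force: 30.0
```

Request:
{"method": "carry_out", "body": {"commands": [[-0.025,-0.003,0,0,0,-0.05],[-0.05,-0.006,0,0,0,-0.1],[-0.07,-0.008,0,0,0,-0.16],[-0.088,-0.009,0,0,0,-0.22],[-0.096,-0.009,0,0,0,-0.258]]}}

```text
time: 15.95
tool_pos: [0.5066, -0.2441, 0.1568]
ee_rot: [-3.139, -0.001, 1.829]
wrist_force: [0.4, -0.4, -2.7]
width: 0.0561
finger_force: 30.0
```

```bash
python3 go.py .509 -.242 .022 1.83
```

```text
t 15.95 [ 0.5066 -0.2441  0.1568] [-3.1386 -0.0011  1.8292] w 0.05612635870911599 F [ 0.4157 -0.383  -2.7319] 
move [0.0013 0.0032 0.1348] [-0.003  -0.0012 -0.0008]
```

Request:
{"method": "carry_out", "body": {"commands": [[0.001,0.002,0.02,0,0,0],[0.001,0.002,0.045,0,0,0],[0.001,0.002,0.07,0,0,0],[0.001,0.002,0.09,0,0,0],[0.001,0.002,0.105,0,0,0]]}}

```text
time: 16.45
tool_pos: [0.5079, -0.2403, 0.0503]
ee_rot: [-3.138, -0.003, 1.829]
wrist_force: [-0.6, -1.0, -2.8]
width: 0.0561
finger_force: 29.9
```

Request:
{"method": "carry_out", "body": {"commands": [[0,0,0.006,0,0,0],[0,0,0.011,0,0,0],[0,0,0.015,0,0,0],[0,0,0.019,0,0,0],[0,0,0.022,0,0,0]]}}

```text
time: 16.95
tool_pos: [0.5106, -0.2406, 0.032]
ee_rot: [3.141, 0.001, 1.83]
wrist_force: [0.2, 0.1, -2.6]
width: 0.0553
finger_force: 30.0
```

Request:
{"method": "carry_out", "body": {"commands": [[0,0,0,0,0,0],[0,0,0,0,0,0],[0,0,0,0,0,0],[0,0,0,0,0,0],[0,0,0,0,0,0]]}}

```text
time: 17.45
tool_pos: [0.5102, -0.2404, 0.0317]
ee_rot: [3.141, 0.0, 1.83]
wrist_force: [0.1, -0.8, -2.3]
width: 0.0561
finger_force: 30.0
```

About 11 mm left (expected contact at TCP z ≈ 0.0206). I'll lower in mm steps.

Request:
{"method": "carry_out", "body": {"commands": [[0,0,0.002,0,0,0],[0,0,0.004,0,0,0],[0,0,0.006,0,0,0],[0,0,0.008,0,0,0],[0,0,0.008,0,0,0]]}}

```text
time: 17.95
tool_pos: [0.5098, -0.2402, 0.0229]
ee_rot: [-3.141, -0.001, 1.83]
wrist_force: [-0.1, -0.8, -1.5]
width: 0.0561
finger_force: 30.0
```

Request:
{"method": "carry_out", "body": {"commands": [[0,0,0.001,0,0,0],[0,0,0.002,0,0,0],[0,0,0.003,0,0,0],[0,0,0.003,0,0,0],[0,0,0.003,0,0,0]]}}

```text
time: 18.45
tool_pos: [0.5102, -0.2404, 0.0207]
ee_rot: [3.141, 0.0, 1.83]
wrist_force: [-0.3, 0.2, -0.7]
width: 0.0559
finger_force: 30.0
```

Request:
{"method": "carry_out", "body": {"commands": [[0,0,0.0005,0,0,0],[0,0,0.001,0,0,0],[0,0,0.001,0,0,0],[0,0,0.001,0,0,0],[0,0,0.001,0,0,0]]}}

```text
time: 18.95
tool_pos: [0.5103, -0.2404, 0.0207]
ee_rot: [3.141, 0.001, 1.83]
wrist_force: [-1.6, 1.4, 5.3]
width: 0.0558
finger_force: 30.0
```

The rack is seated: contact force is +5 N and z has stopped falling. I'll release and rise.

Request:
{"method": "carry_out", "body": {"commands": [[0,0,-0.0005,0,0,0],[0,0,-0.0005,0,0,0],[0,0,-0.0005,0,0,0],[0,0,-0.0005,0,0,0],[0,0,-0.0005,0,0,0]], "jaw": 0.8}}

```text
time: 19.45
tool_pos: [0.5101, -0.2404, 0.0198]
ee_rot: [-3.141, -0.0, 1.83]
wrist_force: [-0.1, 1.3, 1.2]
width: 0.0751
finger_force: 0.0
```

Request:
{"method": "carry_out", "body": {"commands": [[0,0,-0.005,0,0,0],[0,0,-0.015,0,0,0],[0,0,-0.035,0,0,0],[0,0,-0.06,0,0,0],[0,0,-0.09,0,0,0]]}}

```text
time: 19.95
tool_pos: [0.5097, -0.2401, 0.1109]
ee_rot: [-3.141, -0.001, 1.83]
wrist_force: [-0.0, 0.4, -0.2]
width: 0.075
finger_force: 0.0
```

Request:
{"method": "carry_out", "body": {"commands": [[0,0,-0.03,0,0,0],[0,0,-0.06,0,0,0],[0,0,-0.09,0,0,0],[0,0,-0.1,0,0,0],[0,0,-0.1,0,0,0]]}}

```text
time: 20.45
tool_pos: [0.511, -0.2409, 0.2126]
ee_rot: [3.138, 0.004, 1.83]
wrist_force: [-0.3, 0.2, -0.2]
width: 0.0751
finger_force: 0.0
```

```bash
python3 - <<'E'
from bench import *
import cv2
from h import *
s=snapshot("scene")
cv2.imwrite("pics/c6.png",s["img"][:,:,::-1])
P=cloud(s);h=cv2.cvtColor(s["img"],cv2.COLOR_RGB2HSV).astype(int);m=(h[...,0]>80)&(h[...,0]<98)&(h[...,1]>100)
Q=P[m];Q=Q[(np.abs(Q[:,0]-.51)<.1)&(np.abs(Q[:,1]+.24)<.1)]
T=Q[np.abs(Q[:,2]-.052)<.005];print(cv2.minAreaRect((T[:,:2]*1000).astype(np.float32)),np.median(T[:,2]))
A=np.c_[T[:,:2],np.ones(len(T))];print("slope",np.linalg.lstsq(A,T[:,2],rcond=None)[0])
E
```

```text
((511.3522033691406, -240.3596649169922), (59.77994155883789, 109.91171264648438), 15.264936447143555) 0.05057729747860774
slope [0.01532191 0.00064262 0.04285304]
```

View pics/c6.png

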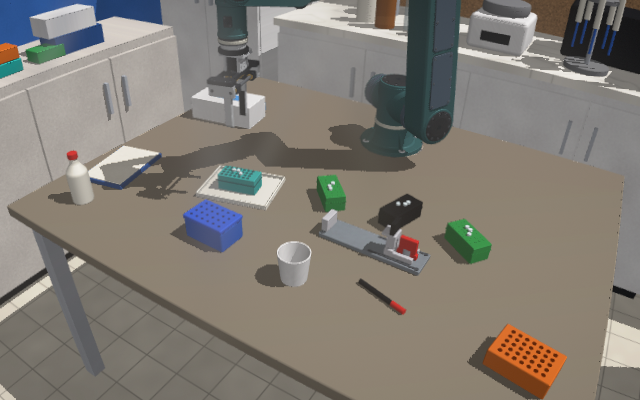

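The rack sits flat in the middle of the tray (240,180), with its top at 51 mm. The jaw is open, the latch is free (405,247), the tip box, cup and marker have not moved, and the arm is clear. I'll hand in.

```bash
python3 -c "
from bench import *
print(close_job())"
```

```text
the job is handed in; nothing more can be done
None
```

The job is handed in at about 20 s: the latch is turned to its stop, the jaw is fully open, and the teal rack stands flat and upright in the white tray, with the tip box, cup and marker left in place.

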